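# Sort returned conveyor spares on the tilting board

### The job

Lift the sorting board by its handle so that all the rollers roll off into the trough while the flat plates stay lying on it, and let the board back down level; do not take rollers off the board with the gripper. Then put every roller from the trough into the grey parts bin, and stack every plate, fully down and flat, over the two pins of the carrier, and close the stack with the wooden cover board on top. Leave the other things on the bench where they are.

Things in the scene. Friction and masses are not known exactly. Their poses are not given: they have to be found in the camera images.
- sorter: Fixed sorting station, 330 mm wide. Origin on the bench below the middle of the board's hinge line; x level from trough to handle (away from the robot), y along the hinge, z up. x -112 to 0 mm: the catch trough (near wall 58 mm high, end walls 45). x 0 to 190 mm: the white tilting board, its level top 55 mm above the bench.
- trough (a point): Middle of the trough's bottom line, 8 mm above the bench, 54 mm from the hinge; axes as the sorter's. The steel floor is a V rising 20 degrees to either side in x; a roller resting in it has its centre about 23 mm above this line, its axis along y, and about 28 mm free at either side.
- board (a joint): Tilt of the board in rad: 0 level on its stop, positive with the handle side raised, at most 0.6. It weighs 0.7 kg and sinks back slowly to level when let go (damped). Rollers begin to roll at about 0.1 rad; plates begin to slide somewhere from 0.4 to 0.6 rad.
- board_hinge (a point): Middle of the hinge line, on the board's top, 55 mm above the bench; axes tilt with the board (x up the board to the handle, y along the hinge, z out of the board). The board's top spans x 0 to 190, y -165 to 165 mm, with 14 mm high rails along both sides, a 4 mm lip at the back, none at the front.
- board_handle (a point): Middle of the board's handle, a round steel bar 12 mm thick and 130 mm long along y, 30 mm beyond the board's back edge and 20 mm above its top surface (220, 0, 20 mm from the hinge point in the board's axes); open below.
- carrier: The fixed pin carrier: a wooden base 100 (x) x 130 (y) x 14 mm high with two upright steel dowel pins 10 mm thick at y = -28 and +28 mm, 56 mm tall above the base, the top 8 mm tapered. Origin at the centre of its underside, z up.
- bin: The fixed grey parts bin, open on top, outside 190 (x) x 150 (y) x 65 mm high, walls and floor 5 mm. Origin at the centre of its underside, z up.
- plate0: A flat steel mounting plate 48 (x) x 84 (y) x 10 mm thick with two through holes 14 mm wide at y = -28 and +28 mm, 0.22 kg, the same on both faces. Origin at its centre (mid-thickness), z through its thickness. It lies flat on the board at the start. It may be absent.
- plate1: A flat steel mounting plate 48 (x) x 84 (y) x 10 mm thick with two through holes 14 mm wide at y = -28 and +28 mm, 0.22 kg, the same on both faces. Origin at its centre (mid-thickness), z through its thickness. It lies flat on the board at the start. It may be absent.
- plate2: A flat steel mounting plate 48 (x) x 84 (y) x 10 mm thick with two through holes 14 mm wide at y = -28 and +28 mm, 0.22 kg, the same on both faces. Origin at its centre (mid-thickness), z through its thickness. It lies flat on the board at the start. It may be absent.
- cover: The loose dark wooden cover board, 48 (x) x 100 (y) x 14 mm thick, with two through holes 14 mm wide at y = -28 and +28 mm, 0.09 kg, lying flat on the bench at the start, the same on both faces. Origin at its centre (mid-thickness), z through its thickness.
- roller0: A grey conveyor roller, a cylinder 44 mm across and 64 mm long, 0.14 kg. Origin at its centre, y along its axis (x and z turn as it rolls). It starts lying on the board with its axis about along the hinge. It may be absent.
- roller1: A grey conveyor roller, a cylinder 44 mm across and 64 mm long, 0.14 kg. Origin at its centre, y along its axis (x and z turn as it rolls). It starts lying on the board with its axis about along the hinge. It may be absent.
- roller2: A grey conveyor roller, a cylinder 44 mm across and 64 mm long, 0.14 kg. Origin at its centre, y along its axis (x and z turn as it rolls). It starts lying on the board with its axis about along the hinge. It may be absent.
- tape: Bystander: a roll of amber packing tape standing on its flat side, 90 mm across, 48 mm high. Origin at the centre of its underside.
- carton_a: Bystander: a brown carton 80 x 110 x 60 mm high. Origin at the centre of its underside.
- carton_b: Bystander: a white carton 70 x 70 x 90 mm high. Origin at the centre of its underside.
- driver: Bystander: a screwdriver lying on the bench, about 200 mm long. Origin under its middle.
- can: Bystander: a plain metal can 52 mm across, 120 mm high. Origin at the centre of its underside.
Not all that is in view belongs to the job. Several things look just like the cover: the one meant starts farthest to the robot's right.

How it is judged:
By the outcome, as a careful person would: the job done as asked, in the order asked, and still so for the second after the job is handed in, with the robot touching nothing.
Of plate0, plate1, plate2 only 2 to 3 are there at a start; the rules pass over those that are not, and their reading is None.
Of roller0, roller1, roller2 only 2 to 3 are there at a start; the rules pass over those that are not, and their reading is None.
At some moment in a run one of plate0, plate1, plate2, roller0, roller1, roller2 may be knocked a few centimetres aside while the robot is not near it.
Once in a run the grip may slacken for a moment while it holds something.
It also fails if it takes over 208 s, if anything falls off the work surface, if the arm or the gripper's body presses on something with over 40 N, if the wrist force passes 120 N, or if a joint passes its speed limit or range.

### The arm

A 6-joint arm with a two-finger parallel gripper is mounted at the origin on the work surface. World frame = base frame: x ahead of the robot, y to its left, z up, the work surface at z = 0. Lengths are in m, angles in rad, forces in N, time in s.
With the tool pointing down it reaches from about 0.35 to 0.775 m from the base axis. Payload 5.5 kg.
Tool frame: the origin (TCP) lies on the centre line of the jaws, within the pads' length; the fingertips stand 22 mm ahead of it and the grasp point (between the pads) lies 3 mm ahead of it; z points along the fingers, x is the direction in which the jaws open and shut, and the axes are right-handed (so a half turn about z gives the same grasp; the last joint's range is limited). The gripper opens to 85 mm and grips with 20 to 120 N. Pads are 22 mm wide; open, the fingers measure 114 mm over their backs; the gripper's body (76 mm by 85 mm) begins 54 mm behind the grasp point. The pads swing forward as they close: fully open they stand 13 mm farther back than shut.
Start: joints at [-1.341, 0.313, 0.046, 1.304, 0, 1.431], TCP at [0.208, -0.536, 0.253] pointing down, gripper open.
Joint ranges: [-2.76, 2.76], [-0.86, 1.69], [-1.03, 1.26], [-2.2, 2.34], [-1.47, 1.5], [-3.14, 3.14]. Speed limits (rad/s): [2.57, 2.57, 3.14, 3.14, 3.14, 3.14].

### API

Orientations are given as [roll, pitch, yaw] about the fixed x, y, z axes, in that order (R = Rz(yaw) Ry(pitch) Rx(roll)).
In Python, from plant import manip gives the robot as it stands. Calls block until the motion is done:
- manip.goto(position, orientation): joint-space move of the TCP to a pose.
- manip.servo_line(position, feed=0.15, rotation=None, guard=None): straight line of the TCP; rotation=None keeps the orientation; feed is the mean speed in m/s. With guard (N) it stops when the force on the tool has changed by that much, and returns True; else False.
- manip.move_j(angles): joint-space move.
- manip.grip(opening): finger opening in m; the grip force is fixed at half the most; returns when the fingers have stopped.
- manip.dwell(seconds).
- manip.inverse_kinematics(position, orientation): joint angles nearest the present ones, or None.
- manip.observe(): the state.
- manip.grab_frame(name): name is "scene" or "top" or "wrist"; returns the picture (384x512x3 uint8, blue, green, red); there is no depth.
- manip.get_calibration(name): a dict with "intrinsics" (3x3 intrinsics, pixels), "distortion" ([k1, k2, p1, p2, k3] as OpenCV has them; the pictures are not rectified), "rvec" (rotation vector, rad) and "tvec" (3), from world to camera coordinates, as OpenCV has them; the wrist camera has in their place "tool_from_camera" (4x4, takes a point from camera to tool coordinates, whose origin is the TCP and whose axes are the tool frame's). Camera axes: x right, y down, z forward; pixel columns grow to the right and rows downward; lengths in m; the calibration is good to about 2 mm. A picture is of the moment at which its call begins: read the wrist's pose just before it. get_calibration takes no time and is no camera call.
A pose or a line that the arm cannot do raises manip.IKError and nothing moves.
- manip.finish_job(): hands the job in, once; it reports no verdict.
The state is a dict: "time": time; "q": joint angles; "joint_vel": joint speeds; "joint_torque": joint torques, N m; "eef_pos": TCP position; "tcp_rot": TCP orientation; "contact_force": force on the tool from outside, world axes, zero at the start; "torque": the same for the moment, N m; "gripper_width": finger opening in m.
Only numpy, scipy, OpenCV 4.12 (cv2) and the standard library are available. Lean on these libraries where they do the work, as an engineer would, in place of code of your own. Each camera call takes 0.05 s, during which the arm holds its last target. There are 200 camera calls.

## Working session

There is one attempt and no reset: what is moved stays moved. The work goes in short steps, each a Python script; the robot and the scene stay as the last script left them, time stands still between calls to the robot, and variables do not carry over. Pictures are saved under pics/ and viewed, about 12 in all and at most 16, crops included, and the job is handed in when it is done.

```bash
ls; mkdir -p pics
python3 - <<'E'
from plant import manip
import cv2,numpy as np
for n in("scene","top"):
    cv2.imwrite(f"pics/{n}0.png",manip.grab_frame(n))
    c=manip.get_calibration(n); print(n,c)
print(manip.get_calibration("wrist")); o=manip.observe(); print(o)
E
```

```text
pics
scene {'intrinsics': array([[424.13435584,   0.        , 254.34135419],
       [  0.        , 424.13435584, 188.15440839],
       [  0.        ,   0.        ,   1.        ]]), 'distortion': array([-0.11759589,  0.        ,  0.        ,  0.        ,  0.        ]), 'rvec': array([ 1.78409565,  1.7217876 , -0.75008405]), 'tvec': array([ 0.00473491, -0.27787124,  1.67329781])}
top {'intrinsics': array([[480.56212915,   0.        , 255.08615442],
       [  0.        , 480.56212915, 183.46949834],
       [  0.        ,   0.        ,   1.        ]]), 'distortion': array([-0.0724598,  0.       ,  0.       ,  0.       ,  0.       ]), 'rvec': array([ 2.17616116, -2.17311273,  0.09329111]), 'tvec': array([-0.0314127 ,  0.48145066,  1.69144581])}
{'intrinsics': array([[339.31533208,   0.        , 255.67122532],
       [  0.        , 339.31533208, 192.25641882],
       [  0.        ,   0.        ,   1.        ]]), 'distortion': array([-0.09886521,  0.        ,  0.        ,  0.        ,  0.        ]), 'tool_from_camera': array([[ 9.99999982e-01, -1.82328580e-04, -4.81347549e-05,
         1.08
[... 259 characters left out ...]
00e+00]])}
{'time': 0.1, 'q': array([-1.34059729e+00,  3.13909437e-01,  4.50765585e-02,  1.30365522e+00,
       -8.57852663e-06,  1.43120140e+00]), 'joint_vel': array([ 3.82618287e-04, -3.86896947e-04,  1.33155309e-03,  6.26698924e-05,
        9.38740365e-04,  1.91393848e-03]), 'joint_torque': array([ 2.23122508e-03, -4.81728530e+01,  2.99242562e+01,  1.27802073e-02,
       -1.78882760e-04,  3.92023853e-07]), 'eef_pos': array([ 0.20770612, -0.53569147,  0.25250052]), 'tcp_rot': array([-3.14136575e+00,  1.67651336e-03, -1.20100217e+00]), 'contact_force': array([0.00901762, 0.37685424, 0.47098586]), 'torque': array([-0.05868597,  0.00104395, -0.02335423]), 'gripper_width': 0.08576950993845513}
```

View pics/scene0.png

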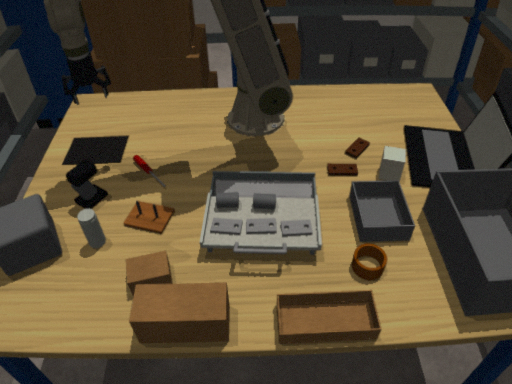

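View pics/top0.png

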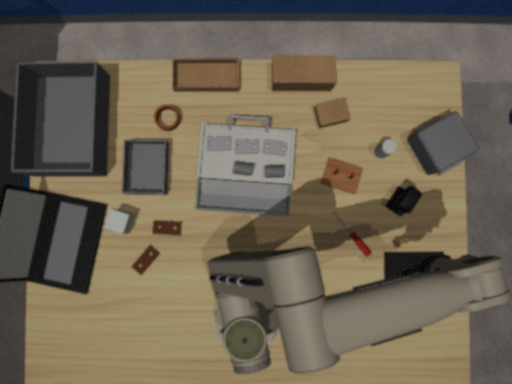

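The top view shows 2 rollers (243,168),(274,170), 3 plates (219,143),(247,146),(275,148), the handle (248,117), the carrier (342,175) and the grey bin (147,167). Boards that look like the cover are at (167,228) and (146,260). Other things that could be mistaken are the wooden carrier base, and the brown trays and black tote versus the grey bin. (167,228) is further to the robot's right (-y), so I'll take that one as the cover and check it with a close-up.

```bash
cat > h.py <<'E'
from plant import manip
import cv2,numpy as np
from scipy.spatial.transform import Rotation as Rn
def cast(name,uv,z,o=None):
    """pixels -> world points on plane z"""
    c=manip.get_calibration(name)
    n=cv2.undistortPoints(np.array(uv,float).reshape(-1,1,2),c["intrinsics"],c["distortion"]).reshape(-1,2)
    d=np.c_[n,np.ones(len(n))]
    if name=="wrist":
        R=Rn.from_euler("xyz",o["tcp_rot"]).as_matrix(); T=c["tool_from_camera"]
        d=d@(R@T[:3,:3]).T; p=o["eef_pos"]+R@T[:3,3]
    else:
        R=cv2.Rodrigues(c["rvec"])[0]; d=d@R; p=-R.T@c["tvec"]
    return p+d*((z-p[2])/d[:,2])[:,None]
def shot(name,fn):
    o=manip.observe(); im=manip.grab_frame(name); cv2.imwrite(f"pics/{fn}.png",im); return o,im
def down(yaw): return [np.pi,0,yaw]
def st(tag=""):
    o=manip.observe(); print(tag,"t",round(o["time"],1),"p",o["eef_pos"].round(4),"rpy",o["tcp_rot"].round(3),"F",o["contact_force"].round(1),"w",round(o["gripper_width"],4)); return o
E
python3 - <<'E'
from h import *
for n,uv,z in [("hingeL",(198,179),.055),("hingeR",(292,186),.055),("handleL",(229,117),.075),("handleR",(269,119),.075),("roller",(243,168),.099),("roller",(274,170),.099),("pl",(219,143),.065),("pl",(247,146),.065),("pl",(275,148),.065),("carrier",(342,175),.014),("pin",(336,172),.07),("pin",(352,176),.07),("bin",(147,167),.065),("cov",(167,228),.014),("cov2",(146,260),.014),("can",(388,147),.12),("carton_b",(118,220),.09),("tape",(167,117),.04)]:
    print(n,cast("top",[uv],z)[0].round(3))
im=cv2.imread("pics/top0.png"); cv2.imwrite("pics/z.png",np.vstack([cv2.resize(im[95:225,110:300],None,fx=4,fy=4,interpolation=2)[:,:760]]))
E
```

```text
hingeL [0.494 0.169 0.055]
hingeR [ 0.47  -0.16   0.055]
handleL [0.71  0.061 0.075]
handleR [ 0.703 -0.079  0.075]
roller [0.528 0.01  0.099]
roller [ 0.521 -0.095  0.099]
pl [0.62  0.096 0.065]
pl [ 0.609 -0.002  0.065]
pl [ 0.602 -0.1    0.065]
carrier [ 0.513 -0.343  0.014]
pin [ 0.518 -0.312  0.07 ]
pin [ 0.504 -0.368  0.07 ]
bin [0.535 0.347 0.065]
cov [0.322 0.283 0.014]
cov2 [0.209 0.356 0.014]
can [ 0.598 -0.483  0.12 ]
carton_b [0.349 0.438 0.09 ]
tape [0.719 0.285 0.04 ]
```

View pics/z.png

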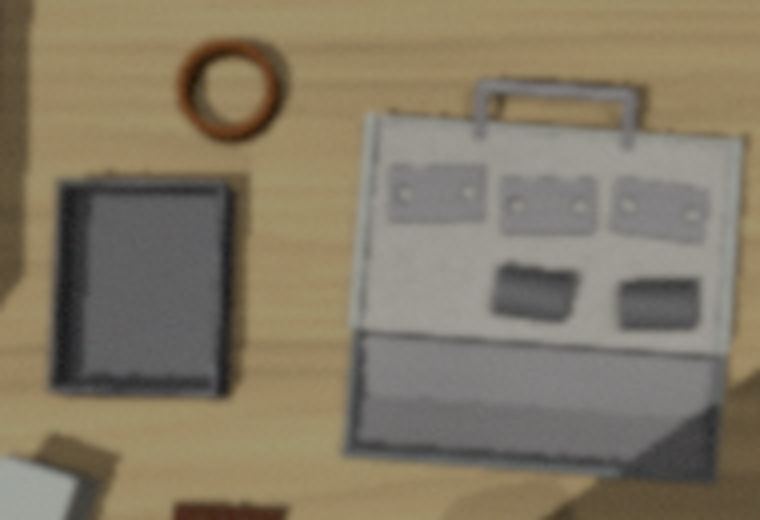

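The close-up shows the handle bar at crop (480–635,85) and 2 rollers, plus an empty trough, so there is no third roller. I'll move over the board and refine with the wrist camera.

Run:
```python
from h import *
manip.goto([0.62,-0.01,0.27],down(-0.07)); st()
shot("top","top1"); o,im=shot("wrist","w1")
g=cv2.cvtColor(im,6)
print(np.array([cast("wrist",[(x,y)],.055,o)[0][:2] for x,y in[(100,200),(256,192),(400,200)]]).round(3))
```

```text
t 2.5 p [ 0.6199 -0.0111  0.27  ] rpy [ 3.141  0.    -0.072] F [0.  0.4 0.8] w 0.0853
[[ 0.454 -0.034]
 [ 0.619 -0.037]
 [ 0.769 -0.056]]
```

View pics/w1.png

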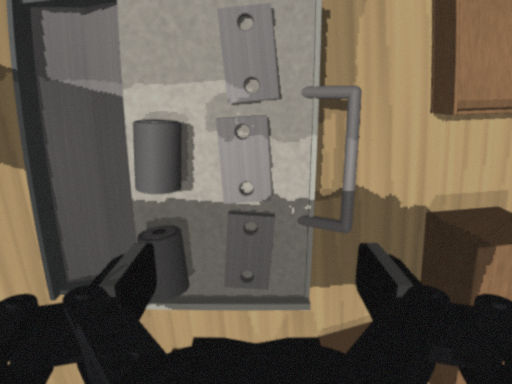

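View pics/top1.png

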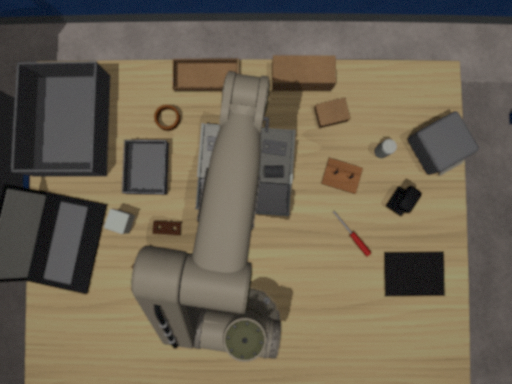

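The wrist view shows the handle bar from (355,92) to (347,227), 3 plates and 2 rollers. The top view now has the right side clear and no third cover there, so (167,228) is confirmed. Next I'll grip the handle.

```bash
cat >> h.py <<'E'
YS=-0.07
E
python3 - <<'E'
from h import *
o=manip.observe()
P=cast("wrist",[(355,92),(347,227)],.078,o); print(P.round(4), np.linalg.norm(P[0]-P[1]), "yaw",-np.arctan2(P[0,0]-P[1,0],P[0,1]-P[1,1]))
# hinge front edge of board & plates
print(cast("wrist",[(122,60),(134,240),(318,60),(310,290)],.055,o).round(3))
# grip handle middle
m=P.mean(0); print(m)
manip.goto([m[0],m[1],0.16],down(YS)); manip.grip(0.045)
hit=manip.servo_line([m[0],m[1],0.074],feed=0.08,guard=8); st(f"hit {hit}")
manip.grip(0.0); st("gripped")
E
```

```text
[[ 0.7149  0.0561  0.078 ]
 [ 0.7068 -0.0728  0.078 ]] 0.12909489882943248 yaw -0.06271642264800208
[[ 0.5    0.103  0.055]
 [ 0.483 -0.081  0.055]
 [ 0.687  0.088  0.055]
 [ 0.671 -0.155  0.055]]
[ 0.71080912 -0.00836716  0.078     ]
hit False t 4.9 p [ 0.7113 -0.0084  0.0748] rpy [ 3.142e+00 -1.000e-03 -7.000e-02] F [-1.  -0.2 -0.3] w 0.045
gripped t 5.3 p [ 0.71   -0.0083  0.0747] rpy [ 3.141e+00  1.000e-03 -7.000e-02] F [-4.6  0.   6.3] w 0.0097
```

```bash
cat >> h.py <<'E'
def arc(p0,a0,a1,n,feed=0.06):
    u=np.array([np.cos(YS),np.sin(YS),0])
    for a in np.linspace(a0,a1,n+1)[1:]:
        p=np.array(p0)+u*(0.22*(np.cos(a)-1)-0.02*np.sin(a)); p[2]+=0.22*np.sin(a)+0.02*(np.cos(a)-1)
        manip.servo_line(list(p),feed=feed)
E
python3 - <<'E'
from h import *
p0=manip.observe()["eef_pos"]; np.save("p0.npy",p0)
arc(p0,0,0.16,4); st(); arc(p0,.16,.24,2,0.04); manip.dwell(1.5); st()
o,im=shot("scene","s1"); o,w=shot("wrist","w2")
cv2.imwrite("pics/c1.png",np.hstack([cv2.resize(im[140:290,170:350],(460,384)),cv2.resize(w,(340,384))]))
E
```

```text
t 6.5 p [ 0.7042 -0.0079  0.1095] rpy [ 3.142e+00 -1.000e-03 -7.000e-02] F [ 3.5 -1.4 -7. ] w 0.0102
 t 8.8 p [ 0.6993 -0.0076  0.1264] rpy [ 3.142e+00 -1.000e-03 -7.000e-02] F [ 5.3  0.4 -7. ] w 0.0102
```

View pics/c1.png

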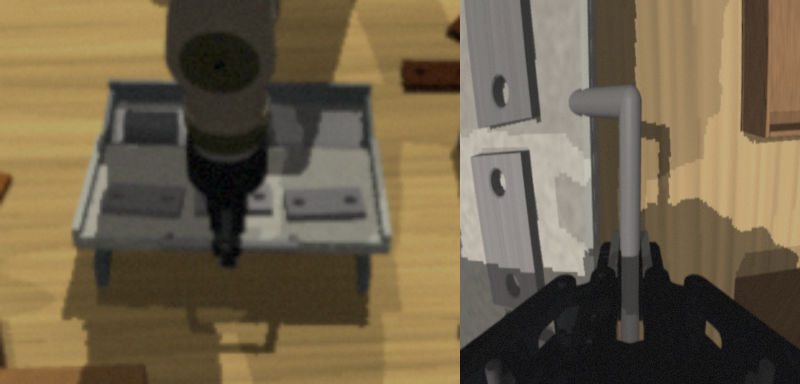

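The left roller is in the trough and the plates haven't moved; the arm hides the other roller. I'll tilt slightly more, lower, release and check.

Run:
```python
from h import *
p0=np.load("p0.npy")
arc(p0,.24,.29,1,0.03); manip.dwell(1.0); arc(p0,.29,0,6,0.06); st()
manip.grip(0.045); manip.dwell(.3); st("open")
p=manip.observe()["eef_pos"]
manip.servo_line([p[0],p[1],0.17],feed=0.15)
manip.goto([0.53,0.0,0.29],down(YS)); st()
o,w=shot("wrist","w3")
```

```text
t 12.3 p [ 0.7099 -0.0083  0.0757] rpy [ 3.141e+00 -1.000e-03 -7.000e-02] F [-0.6 -0.4 10. ] w 0.0098
open t 13.1 p [ 0.71   -0.0083  0.0746] rpy [ 3.142  0.    -0.07 ] F [-0.   0.  -0.1] w 0.0451
 t 14.7 p [ 5.306e-01 -1.000e-04  2.891e-01] rpy [-3.142  0.    -0.07 ] F [-0.  -0.6 -0.4] w 0.0453
```

View pics/w3.png

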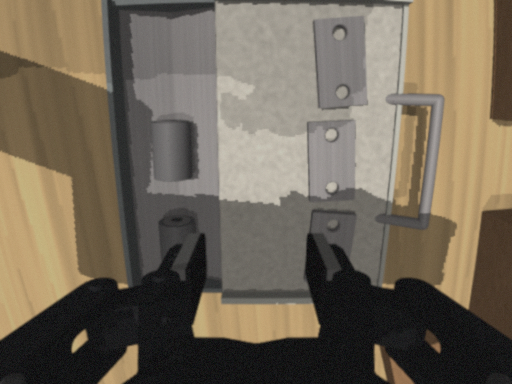

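Both rollers are in the trough, at (173,150) and about (178,240). The board is level and the plates haven't moved. Now for the rollers.

Run:
```python
from h import *
o=manip.observe(); print(cast("wrist",[(173,150),(178,240)],.05,o).round(3))
manip.grip(0.085)
manip.goto([0.425,-0.04,0.26],down(YS+np.pi/2)); st()
o,w=shot("wrist","w4")
```

```text
[[ 0.444  0.021  0.05 ]
 [ 0.436 -0.083  0.05 ]]
 t 16.8 p [ 0.4252 -0.04    0.2602] rpy [3.141 0.    1.5  ] F [0.8 0.7 0.5] w 0.085
```

View pics/w4.png

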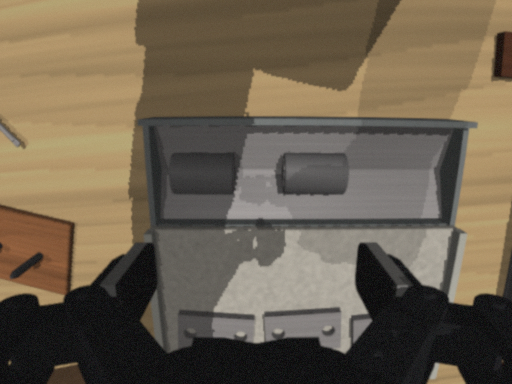

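Run:
```python
from h import *
o=manip.observe()
P=cast("wrist",[(315,173),(203,173),(283,173),(347,173),(170,173),(235,173)],.031,o); print(P.round(4))
print("walls",cast("wrist",[(155,125),(468,125)],.05,o).round(3))
a=P[0]
manip.servo_line([a[0],a[1],0.11],feed=0.2)
hit=manip.servo_line([a[0],a[1],0.036],feed=0.06,guard=6); st(f"hit {hit}")
manip.grip(0.055); st("grip")
p=manip.observe()["eef_pos"]; manip.servo_line([p[0],p[1],0.14],feed=0.15); st("up")
```

```text
[[ 0.4378  0.0209  0.031 ]
 [ 0.4295 -0.097   0.031 ]
 [ 0.4355 -0.0129  0.031 ]
 [ 0.4401  0.055   0.031 ]
 [ 0.4269 -0.1322  0.031 ]
 [ 0.4319 -0.0633  0.031 ]]
walls [[ 0.375 -0.135  0.05 ]
 [ 0.395  0.175  0.05 ]]
hit False t 19.1 p [0.4382 0.0209 0.0363] rpy [3.141 0.    1.501] F [-0.1  0.3 -0.2] w 0.0846
grip t 19.5 p [0.4383 0.0208 0.0366] rpy [3.14  0.    1.501] F [-0.9 -0.4  6.1] w 0.0635
up t 20.3 p [0.4376 0.0209 0.1391] rpy [-3.14  -0.     1.501] F [ 0.2  0.1 -2.5] w 0.0635
```

```bash
cat >> h.py <<'E'
def binit(p,yaw):
    manip.goto([p[0],p[1],0.15],down(yaw)); manip.servo_line([p[0],p[1],0.038],feed=0.12,guard=12); st("bin")
    manip.grip(0.074); manip.servo_line([p[0],p[1],0.15],feed=0.2)
E
python3 - <<'E'
from h import *
c=cast("top",[(125,140),(168,140),(167,194.2),(122.5,192.5)],.065); print(c.round(3),c.mean(0))
b=c.mean(0); u=np.array([-np.sin(YS),np.cos(YS)])
binit(b[:2]+0.034*u,YS)
o,w=shot("wrist","w5")
manip.goto([0.42,-0.09,0.26],down(YS+np.pi/2)); st()
o,w=shot("wrist","w6")
cv2.imwrite("pics/c2.png",np.hstack([cv2.resize(cv2.imread("pics/w5.png"),(400,300)),cv2.resize(w,(400,300))]))
E
```

```text
[[0.631 0.428 0.065]
 [0.631 0.275 0.065]
 [0.44  0.275 0.065]
 [0.445 0.432 0.065]] [0.53664138 0.35256829 0.065     ]
bin t 23.3 p [0.5397 0.3868 0.039 ] rpy [-3.141e+00 -1.000e-03 -7.000e-02] F [ 0.5 -0.5 -1.9] w 0.0632
 t 26.4 p [ 0.4201 -0.0898  0.2598] rpy [-3.141 -0.     1.501] F [0.  0.2 0.2] w 0.0743
```

View pics/c2.png

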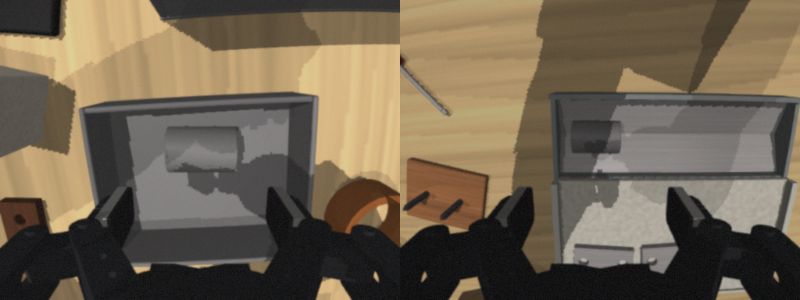

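The first roller is in the bin. The second is at (250,175) in the full wrist image, too close to the end wall for an end grip, so I'll grip it across its diameter.

Run:
```python
from h import *
o=manip.observe()
a=cast("wrist",[(251,176)],.031,o)[0]; print(a)
manip.grip(0.058)
manip.goto([a[0],a[1],0.14],down(YS))
hit=manip.servo_line([a[0],a[1],0.046],feed=0.05,guard=5); st(f"hit {hit}")
p=manip.observe()["eef_pos"]
if hit: manip.servo_line([p[0],p[1],p[2]+0.002],feed=0.05)
manip.grip(0.03); st("grip")
p=manip.observe()["eef_pos"]; manip.servo_line([p[0],p[1],0.15],feed=0.1); st("up")
```

```text
[ 0.43101082 -0.09638241  0.031     ]
hit False t 30.2 p [ 0.4312 -0.0964  0.0462] rpy [ 3.141 -0.    -0.07 ] F [ 0.3 -0.1  0.5] w 0.0582
grip t 30.5 p [ 0.4292 -0.0962  0.0463] rpy [ 3.141e+00  3.000e-03 -7.000e-02] F [-5.8 -0.8  9.8] w 0.0419
up t 31.7 p [ 0.4288 -0.0961  0.1494] rpy [-3.141e+00  1.000e-03 -7.000e-02] F [ 0.2  0.7 -0.5] w 0.0417
```

Run:
```python
from h import *
b=np.array([0.5366,0.3526]); u=np.array([-np.sin(YS),np.cos(YS)])
p=b-0.030*u
manip.goto([p[0],p[1],0.15],down(YS)); st(); manip.servo_line([p[0],p[1],0.05],feed=0.1,guard=8); st("bin")
manip.grip(0.06); manip.servo_line([p[0],p[1],0.17],feed=0.2)
shot("wrist","w7")
manip.grip(0.06)
manip.goto([0.59,-0.02,0.25],down(YS)); st(); shot("wrist","w8")
cv2.imwrite("pics/c3.png",np.hstack([cv2.resize(cv2.imread("pics/w7.png"),(288,216)),np.zeros((216,0,3),np.uint8)]))
a=cv2.imread("pics/w8.png"); a[:120,:160]=cv2.resize(cv2.imread("pics/w7.png"),(160,120)); cv2.imwrite("pics/c3.png",cv2.resize(a,(800,600)))
```

```text
t 33.3 p [0.5348 0.3215 0.1499] rpy [ 3.141  0.    -0.071] F [ 0.3 -0.5 -0.6] w 0.042
bin t 34.4 p [0.5344 0.3236 0.0493] rpy [-3.139e+00  1.000e-03 -6.900e-02] F [ 1.3  5.5 -2.3] w 0.0422
 t 37.1 p [ 0.5898 -0.019   0.2497] rpy [-3.141e+00  1.000e-03 -6.900e-02] F [-0.7  0.2  0.5] w 0.0598
```

View pics/c3.png

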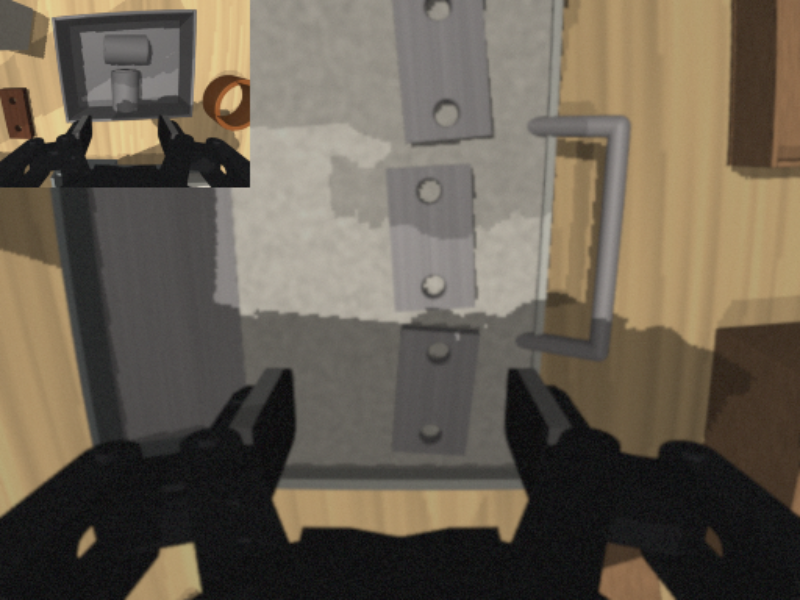

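Both rollers are in the bin (inset). The plates have holes at (275,122)/(277,182), (280,225)/(276,276) and (281,5)/(285,72) in full-image pixels. I'll take the middle plate, then look at its hole in the grip and at the carrier pins in the same view.

```bash
cat >> h.py <<'E'
def pick(h1,h2,zb,zt,w0=0.06,app=0.06):
    """h1,h2: hole centres (h1 on the +y side); zb: support height; grip across, jaws along plate x"""
    c=(h1+h2)/2; d=h1-h2; yaw=-np.arctan2(d[0],d[1]); print("c",c.round(4),"yaw",yaw.round(3),"pitch",np.linalg.norm(d[:2]).round(4))
    manip.grip(w0); manip.goto([c[0],c[1],zb+0.022+app],down(yaw))
    hit=manip.servo_line([c[0],c[1],zb+0.018],feed=0.05,guard=5); o=st(f"touch {hit}")
    p=o["eef_pos"]; manip.servo_line([c[0],c[1],p[2]+0.0015],feed=0.03)
    manip.grip(0.03); st("grip")
    manip.servo_line([c[0],c[1],p[2]+0.11],feed=0.15); st("up")
    return p[2]+0.0015-zb
E
python3 - <<'E'
from h import *
o=manip.observe()
for pr in ([(281,5),(285.4,72.3)],[(275.2,121.6),(277.1,182.4)],[(280.3,224.6),(275.8,276.5)]):
    H=cast("wrist",pr,.065,o); print(H.round(4))
    if pr[0][0]==275.2: M=H
print("dz",pick(M[0],M[1],.055,.065))
manip.goto([0.50,-0.40,0.26],down(-0.245)); st()
o,w=shot("wrist","w9"); cv2.imwrite("pics/c4.png",cv2.resize(w,(800,600),interpolation=2))
E
```

```text
[[0.6213 0.124  0.065 ]
 [0.622  0.0689 0.065 ]]
[[ 0.6108  0.0273  0.065 ]
 [ 0.6095 -0.0282  0.065 ]]
[[ 0.6104 -0.0699  0.065 ]
 [ 0.6033 -0.1253  0.065 ]]
c [ 6.101e-01 -4.000e-04  6.500e-02] yaw -0.023 pitch 0.0555
touch False t 39.4 p [ 6.105e-01 -5.000e-04  7.340e-02] rpy [ 3.142e+00 -1.000e-03 -2.300e-02] F [-0.2 -0.2  0.1] w 0.06
grip t 39.9 p [ 6.105e-01 -5.000e-04  7.560e-02] rpy [ 3.141e+00 -1.000e-03 -2.300e-02] F [-0.7  0.3  4.9] w 0.0464
up t 40.7 p [ 6.094e-01 -4.000e-04  1.821e-01] rpy [-3.141e+00  2.000e-03 -2.300e-02] F [-0.   0.6 -2.5] w 0.0462
dz 0.019914116648890985
 t 42.3 p [ 0.5005 -0.3988  0.2597] rpy [-3.141  0.    -0.243] F [-0.2  0.6 -2.8] w 0.046
```

View pics/c4.png

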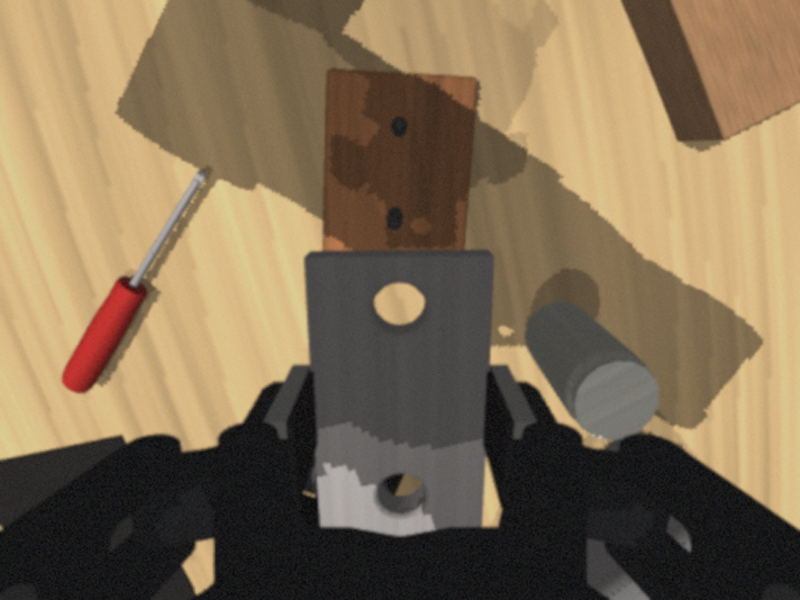

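The view shows the plate held square, with holes at (400,303) and (401,492) and pins at (400,126) and (395,217) in the 800-wide scale. I'll get exact blob extents.

Run:
```python
from h import *
w=cv2.imread("pics/w9.png"); o=manip.observe()
def blob(m,roi):
    x0,y0,x1,y1=roi; n,l,s,c=cv2.connectedComponentsWithStats(m[y0:y1,x0:x1].astype(np.uint8))
    for i in range(1,n):
        if s[i,4]>40: print(roi,"box",s[i,:4]+[x0,y0,0,0],"area",s[i,4],"c",(c[i]+[x0,y0]).round(2))
v=w.max(2)
for r in [(240,65,275,100),(240,125,275,155)]: 
    m=v<45; blob(m,r); print(v[r[1]:r[3]:2,r[0]+6:r[2]-8:1][:, ::2])
hsv=w[:,:,2].astype(int)-w[:,:,0]
blob(hsv>25,(230,175,285,215))
c=manip.get_calibration("wrist"); K,D=c["intrinsics"],c["distortion"]
T=np.linalg.inv(c["tool_from_camera"])
# expected hole pixel for holes at tool (0,-28,z)
for z in(.010,.013,.016):
    q=np.array([[0,-.028,z],[0,.028,z]]); print(z,cv2.projectPoints(q,cv2.Rodrigues(T[:3,:3])[0],T[:3,3],K,D)[0].reshape(-1,2).round(1))
```

```text
(240, 65, 275, 100) box [251  75   9  12] area 85 c [255.15  80.69]
[[79 80 77 77 77 75 71 79 84 78 73]
 [75 75 76 74 78 77 75 78 83 81 74]
 [76 76 79 80 75 75 74 77 83 81 75]
 [79 77 79 80 79 77 77 77 78 76 75]
 [78 77 73 80 75 76 77 79 79 77 74]
 [78 78 78 65 44 47 57 76 76 72 77]
 [76 77 69 42 38 39 37 62 74 74 74]
 [79 79 53 33 43 41 37 48 75 68 77]
 [79 78 55 33 40 39 30 54 78 70 73]
 [78 79 63 39 31 35 31 65 76 68 72]
 [80 76 81 46 36 31 41 74 75 70 68]
 [76 79 81 70 58 55 73 80 78 70 71]
 [82 76 79 81 80 78 75 81 77 67 72]
 [79 77 79 80 81 78 78 79 75 72 69]
 [83 77 82 83 79 78 76 80 75 70 71]
 [77 78 78 81 81 79 78 77 74 70 70]
 [79 79 78 78 80 75 80 77 73 73 68]
 [80 78 79 83 79 77 76 79 71 71 71]]
(240, 125, 275, 155) box [248 133   9  14] area 93 c [252.28 139.33]
[[ 80  82  83  84  79  80  80  79  72  75  73]
 [ 81  80  84  85  81  80  82  82  72  76  73]
 [ 91  82  80  83  78  79  82  77  78  76  75]
 [104  84  80  79  74  79  82  77  76  72  68]
 [103  78  58  43  49  69  84  82  76  76  74]
 [104  66  33  33  33  51  78  78  76  72  74]
 [100  58  29  34  32  33  75  79  76  74  73]
 [ 88  44  38  34  25  35  73  79  76  79  81]
 [ 93  45  32  34  35  38  77  82  73  92  98]
 [ 95  45  38  44  38  46  77  82  88 101  98]
 [ 85  60  40  35  40  64  82  81  81 102  98]
 [ 90  77  71  68  72  80  81  80  74  82  99]
 [ 96  77  73  79  79  82  81  79  74  75  86]
 [100  80  75  78  77  80  80  77  77  75  77]
 [ 99  82  78  73  76  78  78  81  77  77  73]]
(230, 175, 285, 215) box [239 180  34  29] area 731 c [255.25 193.73]
0.01 [[253.7 196.4]
 [253.9 315.9]]
0.013 [[253.7 194.4]
 [253.9 312. ]]
0.016 [[253.8 192.5]
 [254.  308.2]]
```

Run:
```python
from h import *
o=manip.observe(); print(o["eef_pos"],o["tcp_rot"])
R=Rn.from_euler("xyz",o["tcp_rot"]).as_matrix()
def t(uv,z): return ((cast("wrist",[uv],z,o)[0]-o["eef_pos"])@R*1000).round(1)
print("pin1 centre@.045",t((255.1,80.8),.045),"top edge@.07",t((255.1,74.6),.07),"base edge@.014",t((255.1,87.2),.014),t((255.1,87.2),.062))
print("pin2 centre@.045",t((252.4,139.4),.045),"low edge@.07",t((252.2,147),.07),"up edge@.014",t((252.6,132.6),.014))
print("carrier corners",[t((x/1.5625,y/1.5625),.014) for x,y in[(328,70),(477,78),(323,250),(466,250)]])
```

```text
[ 0.50070226 -0.39861316  0.25972263] [-3.14091712e+00  4.07317615e-04 -2.42959514e-01]
pin1 centre@.045 [ 1.000e-01 -8.410e+01  2.148e+02] top edge@.07 [  0.2 -88.  189.8] base edge@.014 [ 1.000e-01 -7.940e+01  2.458e+02] [  0.2 -77.5 197.8]
pin2 centre@.045 [ -2.6 -28.3 214.7] low edge@.07 [ -2.5 -24.1 189.7] up edge@.014 [ -2.7 -32.2 245.7]
carrier corners [array([ -46.1, -122. ,  245.8]), array([  51.5, -117. ,  245.8]), array([-53. ,  -2.5, 245.7]), array([ 47.2,  -2.5, 245.7])]
```

Pin spacing reads about 56.5 mm against 56 nominal, which agrees. The carrier yaw is about -0.29. Now to place plate 1.

```bash
cat >> h.py <<'E'
def place(c,yaw,zend,ztop=0.115):
    """lower a held part over the pins; spiral if stopped high. zend: expected TCP z"""
    p=np.array(c); ex=np.array([np.cos(yaw),np.sin(yaw)]); ey=np.array([np.sin(yaw),-np.cos(yaw)])
    manip.goto([p[0],p[1],ztop],down(yaw))
    for d in [(0,0),(0,1.5),(0,-1.5),(1.5,0),(-1.5,0),(0,3),(0,-3),(2,2),(-2,2),(2,-2),(-2,-2)]:
        q=p+ex*d[0]/1e3+ey*d[1]/1e3
        z=manip.observe()["eef_pos"][2]
        manip.servo_line([q[0],q[1],z],feed=0.05)
        hit=manip.servo_line([q[0],q[1],zend-0.003],feed=0.04,guard=6); o=st(f"d{d} hit {hit}")
        if o["eef_pos"][2]<zend+0.003: return True
        manip.servo_line([q[0],q[1],o["eef_pos"][2]+0.004],feed=0.05)
    return False
E
python3 - <<'E'
from h import *
o=manip.observe(); R=Rn.from_euler("xyz",o["tcp_rot"]).as_matrix()
mid=(o["eef_pos"]+R@np.array([-.0012,-.0559,0]))[:2]
yaw=-0.295; ex=np.array([np.cos(yaw),np.sin(yaw)]); ey=np.array([np.sin(yaw),-np.cos(yaw)])
np.save("mid.npy",np.r_[mid,-0.291]); print("mid",mid)
print(place(mid-ex*.0008-ey*.0002,yaw,.0355))
E
```

```text
mid [ 0.51298572 -0.34406625]
d(0, 0) hit True t 45.1 p [ 0.5123 -0.3436  0.0346] rpy [-3.142  0.    -0.295] F [ 0.  -0.5  5.2] w 0.0462
True
```

Run:
```python
from h import *
manip.grip(0.06); manip.servo_line([0.5123,-0.3436,0.14],feed=0.15)
manip.goto([0.60,-0.01,0.27],down(YS)); st()
o,w=shot("wrist","w10"); cv2.imwrite("pics/c5.png",cv2.resize(w[:300,150:420],None,fx=2,fy=2,interpolation=2))
```

```text
t 47.7 p [ 0.5998 -0.011   0.2692] rpy [ 3.141e+00  1.000e-03 -7.100e-02] F [-0.1 -0.  -0. ] w 0.06
```

View pics/c5.png

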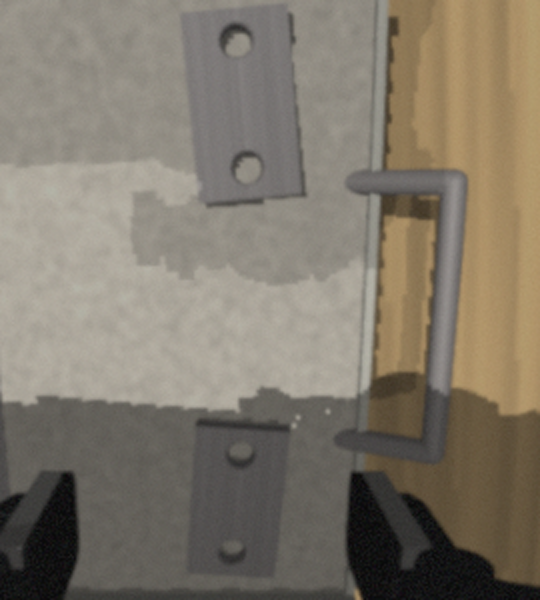

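Both remaining plates are clear: right one with holes at crop (241,453),(232,551), left one at (236,41),(247,167). I'll pick the right one, compare its held hole with the first plate's reading, and place it.

```bash
cat >> h.py <<'E'
def heldcheck(fn):
    """offset (mm, tool x,y) of the held hole against plate 1, which went on well"""
    manip.goto([0.50,-0.40,0.26],down(-0.245)); manip.dwell(.2)
    o,w=shot("wrist",fn); m=((w[:,:,2].astype(int)-w[:,:,0])>25)[172:222,225:290].astype(np.uint8)
    n,l,s,c=cv2.connectedComponentsWithStats(m); i=1+np.argmax(s[1:,4]); print("box",s[i]+[225,172,0,0,0],"c",c[i]+[225,172])
    return np.array([c[i][0]+225-255.25,c[i][1]+172-193.73])*0.395
E
python3 - <<'E'
from h import *
o=manip.observe()
A=cast("wrist",[(268,20.5),(273.5,83.5)],.065,o); B=cast("wrist",[(270.5,226.5),(266,275.5)],.065,o); print(A.round(4),B.round(4)); np.save("A.npy",A)
print(pick(B[0],B[1],.055,.065))
print("held off",heldcheck("w11")); st()
E
```

```text
[[0.6208 0.1237 0.065 ]
 [0.6222 0.0683 0.065 ]] [[ 0.6108 -0.0714  0.065 ]
 [ 0.6027 -0.127   0.065 ]]
c [ 0.6068 -0.0992  0.065 ] yaw -0.145 pitch 0.0562
touch False t 50.1 p [ 0.6071 -0.0993  0.0734] rpy [ 3.141e+00 -1.000e-03 -1.450e-01] F [ 0.5 -0.8 -0. ] w 0.0601
grip t 50.6 p [ 0.607  -0.0993  0.0756] rpy [ 3.141e+00 -1.000e-03 -1.450e-01] F [-1.6 -0.1  5.4] w 0.0464
up t 51.5 p [ 0.6061 -0.099   0.182 ] rpy [-3.141e+00  2.000e-03 -1.450e-01] F [ 0.4  0.3 -3.1] w 0.0462
0.01989973187215919
box [239 178  34  29 739] c [255.59539919 191.82002706]
held off [ 0.13643268 -0.75443931]
 t 52.9 p [ 0.5007 -0.3988  0.2598] rpy [-3.141  0.    -0.243] F [ 0.3  0.4 -2.3] w 0.046
```

Run:
```python
from h import *
yaw=-0.295; ex=np.array([np.cos(yaw),np.sin(yaw)]); ey=np.array([np.sin(yaw),-np.cos(yaw)])
ok=place(np.array([0.5123,-0.3436])-ex*.00014+ey*.00075,yaw,.0455); print(ok)
if ok:
    p=manip.observe()["eef_pos"]; manip.grip(0.06); manip.servo_line([p[0],p[1],0.14],feed=0.15)
    # next: check left plate still where it was, numerically by stored look
    manip.goto([0.60,-0.01,0.27],down(YS)); o,w=shot("wrist","w12"); a=cv2.imread("pics/w10.png")
    d=cv2.absdiff(w,a).max(2)[0:115,225:310]; print("diff",d.mean(),(d>30).sum())
```

```text
d(0, 0) hit True t 55.5 p [ 0.5119 -0.3443  0.0446] rpy [-3.141  0.    -0.295] F [-0.7  0.1  6. ] w 0.0463
True
diff 2.6637340153452684 0
```

The left plate hasn't moved (image difference is only noise). I'll pick it and place it.

Run:
```python
from h import *
A=np.load("A.npy")
pick(A[0],A[1],.055,.065)
f=heldcheck("w13")/1e3; print("held off",f)
yaw=-0.295; ex=np.array([np.cos(yaw),np.sin(yaw)]); ey=np.array([np.sin(yaw),-np.cos(yaw)])
if abs(f).max()<.006 and manip.observe()["gripper_width"]>.044:
    ok=place(np.array([0.5123,-0.3436])-ex*f[0]-ey*f[1],yaw,.0555); print(ok)
    if ok:
        p=manip.observe()["eef_pos"]; manip.grip(0.06); manip.servo_line([p[0],p[1],0.15],feed=0.15)
        manip.goto([0.33,0.27,0.22],down(YS+np.pi/2)); st(); o,w=shot("wrist","w14")
        manip.goto
```

```text
c [0.6215 0.096  0.065 ] yaw 0.026 pitch 0.0554
touch False t 60.4 p [0.6218 0.096  0.0734] rpy [-3.142e+00 -1.000e-03  2.600e-02] F [0.1 0.9 0.3] w 0.0597
grip t 60.9 p [0.6218 0.0961 0.0756] rpy [ 3.142e+00 -1.000e-03  2.600e-02] F [-0.2 -0.2  4.5] w 0.0462
up t 61.8 p [0.6208 0.096  0.1821] rpy [3.142e+00 2.000e-03 2.600e-02] F [-0.6  0.4 -2.3] w 0.0463
box [239 176  34  29 749] c [255.56742323 189.7423231 ]
held off [ 0.00012538 -0.00157513]
d(0, 0) hit True t 66.3 p [ 0.5116 -0.345   0.0546] rpy [-3.141  0.    -0.295] F [-0.6  0.9  5.7] w 0.0462
True
 t 69.7 p [0.3306 0.2697 0.2199] rpy [3.141 0.    1.499] F [-0.1  0.1 -0.9] w 0.0601
```

View pics/w14.png

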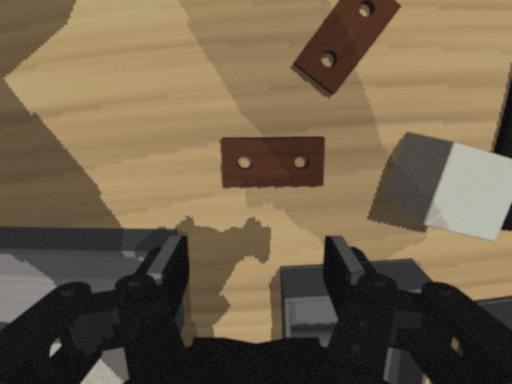

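The cover meant is at (272,162), with holes at (245,162) and (302,162). The lookalike at (347,45) lies farther to the robot's left. I'll pick the cover.

Run:
```python
from h import *
o=manip.observe()
H=cast("wrist",[(302,162),(245,162)],.014,o); print(H.round(4))
pick(H[0],H[1],0.0,.014,app=0.08)
manip.servo_line(manip.observe()["eef_pos"]+[0,0,.06],feed=.2)
manip.goto([0.50,-0.40,0.26],down(-0.245)); manip.dwell(.2); st()
o,w=shot("wrist","w15")
r=w[:,:,2]; print(r[165:225:4,235:280:4])
n,l,s,c=cv2.connectedComponentsWithStats((r[170:225,228:285]>110).astype(np.uint8)); print(s+[228,170,0,0,0],c+[228,170])
a=cv2.imread("pics/w9.png")[:,:,2]; n,l,s,c=cv2.connectedComponentsWithStats((a[170:225,228:285]>110).astype(np.uint8)); print("ref",s+[228,170,0,0,0],c+[228,170])
C=manip.get_calibration("wrist"); T=np.linalg.inv(C["tool_from_camera"])
q=np.array([[0,-.035,.0105],[0,-.034,.0105],[0,-.035,.0065],[0,-.034,.0065]]);print(cv2.projectPoints(q,cv2.Rodrigues(T[:3,:3])[0],T[:3,3],C["intrinsics"],C["distortion"])[0].reshape(-1,2).round(1))
cv2.imwrite("pics/c6.png",w)
```

```text
[[0.3261 0.3143 0.014 ]
 [0.3221 0.2588 0.014 ]]
c [0.3241 0.2866 0.014 ] yaw -0.071 pitch 0.0557
touch False t 73.2 p [0.3243 0.2867 0.0182] rpy [-3.141 -0.    -0.07 ] F [-0.4 -0.9  0.4] w 0.0599
grip t 73.7 p [0.3243 0.2867 0.0203] rpy [-3.141 -0.    -0.07 ] F [ 0.2 -1.3  5.9] w 0.0466
up t 74.6 p [0.3235 0.2862 0.1275] rpy [ 3.141e+00  1.000e-03 -7.100e-02] F [ 0.   0.3 -0.7] w 0.0465
 t 77.8 p [ 0.5004 -0.3992  0.2602] rpy [ 3.142 -0.    -0.244] F [-0.1 -0.2 -1.2] w 0.0461
[[ 50  50  53  57  54  54  56  49  51  50  58  55]
 [ 52  47  57  55  57  54  52  54  52  49  59  56]
 [ 49  53  50  50  57  56  52  51  53  52  54  54]
 [ 49  51  57  56  55  55  56  54  53  54  56  57]
 [ 49  50  54  55  56  74  56  54  55  48  53  55]
 [ 46  51  63 207 220 234 236 213  63  46  56  59]
 [ 48  57 231 229 223 230 234 236 228  57  57  55]
 [ 50 170 235 232 225 220 233 236 236 166  55  56]
 [ 48 116 233 233 226 222 227 236 236  99  54  55]
 [ 48  45 203 233 228 221 225 236 197  48  51  56]
 [ 49  46  44 170 225 220 217 164  49  43  60  58]
 [ 48  47  43  43  47  42  45  48  46  52  52  57]
 [ 53  50  50  47  44  48  51  47  49  54  53  54]
 [ 50  56  56  51  53  50  52  50  53  52  58  58]
 [ 51  53  55  50  54  55  53  54  53  55  54  55]]
[[ 228  170   57   55 2479]
 [ 239  182   33   26  656]] [[256.27914482 197.64622832]
 [254.94512195 194.55792683]]
ref [[ 228  170   57   55 2419]
 [ 239  180   34   28  716]] [[256.25175692 197.97395618]
 [255.14944134 193.70949721]]
[[253.6 179.1]
 [253.6 181.6]
 [253.6 181.4]
 [253.6 183.9]]
```

View pics/c6.png

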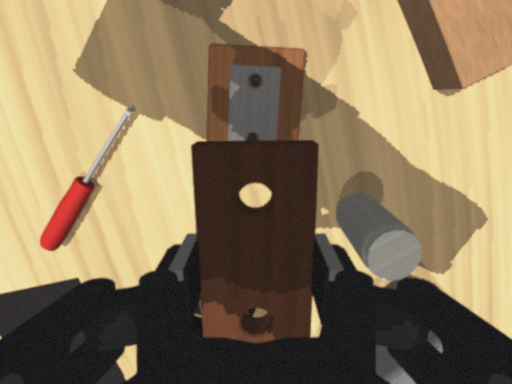

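The stack on the carrier lies neatly over the pins. The held cover's offset is under 0.2 mm, so I'll place it.

Run:
```python
from h import *
ok=place(np.array([0.5123,-0.3436]),-0.295,.0655); print(ok)
if ok:
    p=manip.observe()["eef_pos"]; manip.grip(0.06); manip.servo_line([p[0],p[1],0.17],feed=0.15); manip.grip(0.085)
    manip.goto([0.50,-0.40,0.26],down(-0.245)); o,w=shot("wrist","w16")
    manip.move_j([-1.341,0.313,0.046,1.304,0,1.431]); manip.dwell(.3); st()
    _,s=shot("scene","s2"); _,t=shot("top","t2")
    a=cv2.resize(w[20:260,150:410],(390,360)); b=cv2.resize(s[160:270,100:265],(400,266)); b=np.vstack([b,np.zeros((94,400,3),np.uint8)])
    cv2.imwrite("pics/c7.png",np.vstack([np.hstack([a,b]),np.hstack([cv2.resize(t[95:225,110:300],(351,240)),cv2.resize(s[160:260,200:420],(439,240))])]))
```

```text
d(0, 0) hit True t 79.9 p [ 0.5121 -0.3434  0.0643] rpy [-3.141e+00  1.000e-03 -2.950e-01] F [-0.6 -0.2  4.9] w 0.0464
True
 t 83.5 p [ 0.2085 -0.5358  0.2534] rpy [-3.142  0.    -1.199] F [-0.4 -0.4 -0.1] w 0.0853
```

View pics/c7.png

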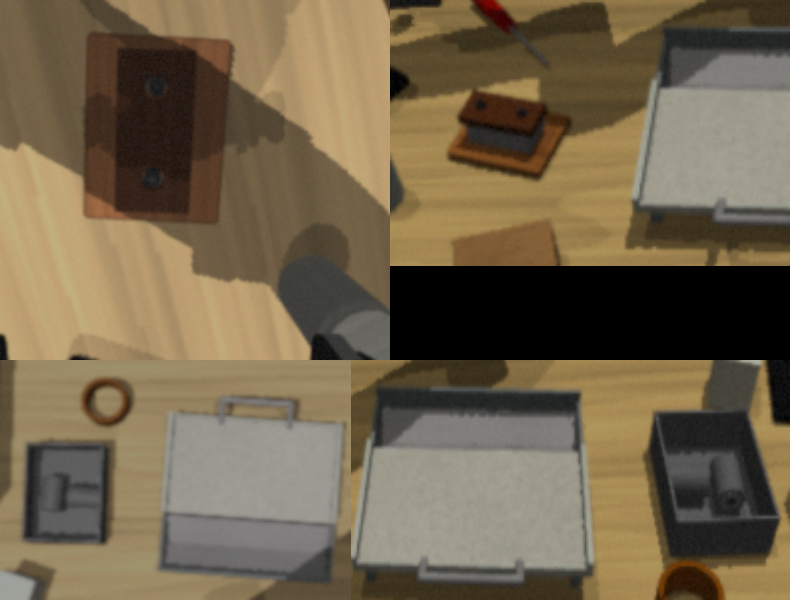

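The last check shows the cover flat on the stack with both pins through it, the board and trough empty and level, and both rollers in the bin. I'm handing in.

```bash
python3 -c "
from h import *
manip.finish_job()"
```

```text
the job is handed in; nothing more can be done
```

The job is done and handed in after about 84 s of the 208 s limit. The interface gives no verdict, so this rests on my own checks.

- **Board and rollers:** I lifted the board by its handle to about 0.29 rad. Both rollers present went into the trough, the three plates stayed put, and I lowered the board level before letting go. I then put both rollers in the grey bin. The second one gave a light sideways contact of about 5 N as it went in.
- **Stack:** All three plates went over the carrier pins first time, with contact heights 10 mm apart (34.6, 44.6, 54.6 mm). The cover, the rightmost of the two lookalikes, followed at 64.3 mm, about where it should be fully down.
- **Last pictures:** The stack looked flat with both pins through the cover. The board was level, the board and trough were empty, and both rollers were in the bin. I saw nothing else disturbed in those crops. The robot was clear.

No check failed. I noticed no sign of a part being knocked aside or of the grip slackening.

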